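# Hold the drum guard open for brushing down

## Task

I want to brush down the drum of the bench finishing machine. Its emptied dust drawer has been left part-way out: push it fully home, past its catch, so that it will take the dust; then lift the spring-closed drum guard by its grip until it stands 60 degrees open from shut, and finish still holding it steady there by the grip, without letting go. Leave the other things on the bench where they lie.

Things in the scene. Friction and masses are not known exactly. Their poses are not given: they have to be found in the camera images.
- machine: Boot finishing machine, fixed: grey-green sheet-metal base 300 mm deep (x), 340 wide (y), 95 high; on it a motor (104 mm across) at the +y side and a brown abrasive drum (96 across, 56 wide) at y = -60. Origin: on the bench under the middle of the base; x points from its front (drawer side, x = -150, facing the robot) to its back, y to the left seen from the robot, z up.
- dust_drawer (a joint): How far the dust drawer is out, m: 0 = home against its stop. It slides along the machine's x; front panel 182 mm wide, 77 high, when home at the machine's x = -150, y = -60. Slides with about 1 N; from 15 to 6 mm out a spring roller catch resists with about 6 N, past it the catch draws the drawer in and keeps it home.
- drawer_pull (a point): Middle of the drawer's pull: a horizontal steel bar along the machine's y, 100 mm long, about 10 mm thick, standing 35 mm off the drawer's front, 68 mm above the bench. Axes as the machine's.
- guard (a joint): Opening angle of the drum guard, rad: 0 = shut over the drum, grows as it is lifted up and back; 60 degrees = 1.047; stop at 1.75. A spring and its weight shut it from any angle: about 2 to 4 N at the grip.
- guard_hinge (a point): Middle of the guard's hinge axis, which lies along the machine's y, behind the drum, 172 mm above the bench. Its axes turn with the guard; at angle 0 they are the machine's.
- guard_grip (a point): Grip of the guard: black plastic handle 55 mm long, 22 across, on a 10 mm rod out of the front of the light grey arched hood (93 wide). This point: its middle. Shut, it lies level along the machine's x, 133 mm above the bench, 38 above the base's top, 202 in front of and 39 below the hinge axis; the hood's front is 50 mm behind its middle. Its axes turn with the guard.
- last: Bystander: pale plastic shoe last, 235 mm long, 90 wide, 105 high, standing on its sole on the bench. Origin: under its middle.
- sander: Bystander: hand-held air sander lying on the bench, 220 mm long, black body, brown drum 52 mm across. Origin: on the bench under its length, 24 mm from the middle towards the drum.
- tin: Bystander: round flat steel tin, 86 mm across, 30 high, on the bench. Origin: under its middle.

How it is judged:
On the way, in this order (a step that is already met when the one before it is completed fails the run):
1. the dust drawer is home past its catch (within 3 mm of its stop) while the guard is still down (under 10 degrees) (value of joint dust_drawer below 0.003 m and value of joint guard below 0.17 rad), for 0.2 s.
2. the guard is held by its grip at 60 degrees, give or take 8, for a second, the drawer still home (value of joint guard between 0.908 and 1.187 rad and contact force between the fingers and guard_c0 above 1 N and value of joint dust_drawer below 0.003 m), for 1 s.
At the end, for the whole second after the job is handed in: The guard stands still at 60 degrees open, give or take 8, with the fingers bearing on its grip (over 1 N); the dust drawer is within 3 mm of its stop, past the catch; the last, the sander and the tin have not moved by more than 30 mm (all of step 2 and velocity of joint guard between -0.05 and 0.05 rad/s); the arm keeps its last pose, push and grip.
It fails at once if the last is moved by more than 30 mm (distance of last from where it was at the start of the episode above 0.03 m).
It fails at once if the sander is moved by more than 30 mm (distance of sander from where it was at the start of the episode above 0.03 m).
It fails at once if the tin is moved by more than 30 mm (distance of tin from where it was at the start of the episode above 0.03 m).
It also fails if it takes over 53 s, if anything falls off the work surface, if the arm or the gripper's body presses on something with over 40 N, if the wrist force passes 120 N, or if a joint passes its speed limit or range.

## Robot

A 6-joint arm with a two-finger parallel gripper is mounted at the origin on the work surface. World frame = base frame: x ahead of the robot, y to its left, z up, the work surface at z = 0. Lengths are in m, angles in rad, forces in N, time in s.
With the tool pointing down it reaches from about 0.325 to 0.775 m from the base axis. Payload 5.5 kg.
Tool frame: the origin (TCP) lies at the very end of the fingers, on their centre line; the grasp point (between the pads) lies 19 mm behind it; z points along the fingers, y is the line along which they close (so a half turn about z gives the same grasp; the last joint's range is limited). The gripper opens to 88 mm and grips with 3 to 60 N. Pads are 20 mm wide; open, the fingers measure 115 mm over their backs; the gripper's body (75 mm by 178 mm) begins 61 mm behind the grasp point.
Start: joints at [1.264, 0.091, 1.231, -0, 1.82, -0.057], TCP at [0.148, 0.581, 0.195] pointing down, gripper open.
Joint ranges: [-2.87, 2.87], [-0.86, 2.18], [0.17, 2.46], [-1.51, 4.65], [0.06, 2.69], [-2.65, 2.65]. Speed limits (rad/s): [2.57, 2.57, 3.01, 3.14, 3.14, 3.14].

## Interface

Orientations are given as a unit quaternion [x, y, z, w].
In Python, from rig import sensors, vision, ticket gives the robot as it stands.
- The arm moves only by the shell command python3 -m creep 'ROWS' [FORCE]. ROWS is JSON, a list of rows, each an object with "offset": the shift along the world's x, y, z each as a share of 30 cm, from -1 to 1, a list of three; "twist": the turn, a rotation vector about the world's x, y, z each as a share of 180 degrees, from -1 to 1, a list of three; "hand": the closure, from 0 (fully open) to 1 (shut). In form: [{"offset": [dx, dy, dz], "twist": [ax, ay, az], "hand": hand}, ...]. A call has exactly 10 rows; each row is the pose to reach, as a shift and turn from the pose commanded when the call began, turning the shorter way round; what a row does not reach only later rows make up. A row lasts 1/12 s, in which the tool goes at most 41.7 mm and 7.16 degrees, less where a joint would pass 70% of its speed; a pose out of reach is approached as far as the arm can. A call with a number of a shift or a turn outside -1 to 1 is refused whole. A call with a gripper value outside its range is refused whole. The fingers move at their own pace and stop on an object; FORCE is the grip in N (left out, the last holds). Time passes only in rows, so rows that repeat a pose let the fingers close, or fill a call up. It gives the time, the measured TCP pose, the force, the opening and the grip force at its end, in the units of the state.
- sensors.get_state(): the state, without advancing time (a new reading comes with each control period).
- vision.read_camera(name): name is "scene" or "top" or "wrist"; returns the picture (400x640x3 uint8, blue, green, red); there is no depth.
- vision.camera_params(name): a dict with "fx", "fy", "cx", "cy" (pixels), "distortion" ([k1, k2, p1, p2, k3] as OpenCV has them; the pictures are not rectified), "world_from_camera" (4x4, takes a point from camera to world coordinates); the wrist camera has in their place "T_tool_cam" (4x4, takes a point from camera to tool coordinates, whose origin is the TCP and whose axes are the flange's). Camera axes: x right, y up, looking along -z (the intrinsics and any distortion apply to the point x, -y, -z); pixel columns grow to the right and rows downward; lengths in m; the calibration is good to about 2 mm. A picture is of the moment at which its call begins: read the wrist's pose just before it. camera_params takes no time and is no camera call.
- ticket.sign_off(): hands the job in; it is judged then, once.
Trained networks look in the newest picture that a camera, given by its name, has taken for a name from the list of things; names that differ only in an ending like _2 or _b are one class to them, and where a whole thing is asked for, a point or a joint stands for the part that bears it (a point fixed in the world has none). Each returns a list of dicts, best first, with "p" (0 to 1); they miss things now and then, are a little off and sometimes report something else, mostly with a low value. They report only what shows in the picture. A call takes as long as a camera call.
- vision.recognise(label, camera): "xyz" ([x, y, z] in m, in world coordinates, good to about 4 mm: the middle of the surface that is visible of it).
The state is a dict: "time_s": time; "qpos": joint angles; "joint_velocities": joint speeds; "effort": joint torques, N m; "position": TCP position; "tool_rot": TCP orientation; "wrist_force": force on the tool from outside, world axes, zero at the start; "wrist_torque": the same for the moment, N m; "opening": finger opening in m; "finger_force": force on a finger pad.
Only numpy, scipy, OpenCV 4.12 (cv2) and the standard library are available. Lean on these libraries where they do the work, as an engineer would, in place of code of your own. Each camera call takes 0.05 s, during which the arm holds its last target. There are 200 camera calls.

## Working session

There is one attempt and no reset: what is moved stays moved. The work goes in short steps, Python scripts to look and compute and a shell command to move; the robot and the scene stay as the last step left them, time stands still between calls to the robot, and variables do not carry over. Pictures are saved under pics/ and viewed, at most 10 in all, crops included, and the job is handed in when it is done.

```bash
mkdir -p pics
python3 - <<'E'
from rig import sensors, vision
import cv2
for c in ("scene","top"):
    cv2.imwrite(f"pics/{c}0.png",vision.read_camera(c))
    for l in ("machine","dust_drawer","drawer_pull","guard","guard_grip","guard_hinge","last","sander","tin"):
        try: print(c,l,[(round(d["p"],2),[round(v,3) for v in d["xyz"]]) for d in vision.recognise(l,c)[:2]])
        except Exception as e: print(c,l,e)
s=sensors.get_state();print(s)
E
```

```text
scene machine [(0.75, [0.727, -0.025, 0.094])]
scene dust_drawer [(0.77, [0.511, -0.151, 0.074]), (0.4, [0.727, -0.026, 0.094])]
scene drawer_pull [(0.74, [0.509, -0.147, 0.07])]
scene guard [(0.66, [0.723, -0.099, 0.202])]
scene guard_grip [(0.63, [0.72, -0.097, 0.204])]
scene guard_hinge [(0.84, [0.723, -0.097, 0.207])]
scene last [(0.57, [0.457, 0.163, 0.058])]
scene sander [(0.84, [0.532, -0.341, 0.043])]
scene tin [(0.68, [0.452, 0.015, 0.03])]
top machine [(0.6, [0.655, -0.079, 0.096])]
top dust_drawer [(0.66, [0.527, -0.166, 0.019])]
top drawer_pull [(0.87, [0.528, -0.165, 0.021]), (0.73, [0.448, 0.153, 0.057])]
top guard [(0.91, [0.696, -0.116, 0.21])]
top guard_grip [(0.72, [0.693, -0.118, 0.21])]
top guard_hinge [(0.74, [0.694, -0.123, 0.209])]
top last [(0.7, [0.45, 0.152, 0.06])]
top sander [(0.93, [0.547, -0.341, 0.043])]
top tin []
{'time_s': 1.0, 'qpos': array([ 1.26426847e+00,  9.10638117e-02,  1.23071019e+00,  3.39690419e-06,
        1.81977877e+00, -5.67287725e-02]), 'joint_velocities': array([ 0.00140166, -0.0007746 ,  0.00060232,  0.00050697,  0.001247  ,
       -0.00155706]), 'effort': array([ 3.53920928e-03, -4.46207464e+01, -4.06516206e+01,  6.99343253e-02,
        1.95294432e-02,  3.24634152e-05]), 'position': array([0.14834788, 0.58138886, 0.19484714]), 'tool_rot': array([1.24574642e-01, 9.92210239e-01, 1.99115982e-05, 1.98321106e-06]), 'wrist_force': array([-0.82473448,  0.82016074, -0.26711033]), 'wrist_torque': array([0.01566079, 0.0433892 , 0.00974652]), 'finger_force': 0.0, 'opening': 0.08772763389931625}
```

View pics/scene0.png

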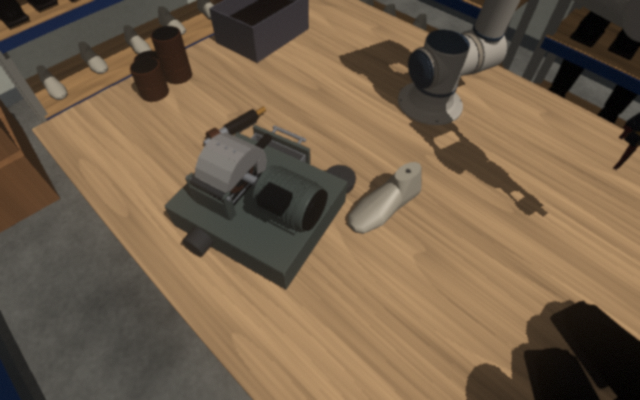

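View pics/top0.png

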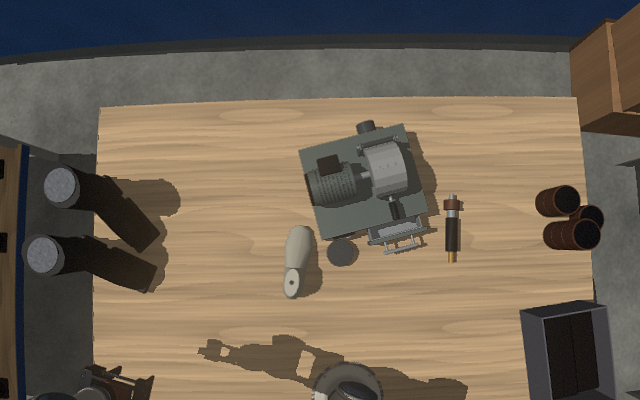

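The scene view shows the machine turned slightly; in the top view the base spans (299,151)–(403,125), the grip is near (396,208), the pull bar near (404,248), with the tin at (342,252) and the sander at (453,228). Next I'll enlarge the top view for pixel picks.

```bash
python3 - <<'E'
import cv2
i=cv2.imread("pics/top0.png")[115:265,290:470]
cv2.imwrite("pics/top0c.png",cv2.resize(i,None,fx=4,fy=4,interpolation=cv2.INTER_CUBIC))
E
cat > h.py <<'E'
import numpy as np, cv2
from rig import sensors, vision
def ray(cam,uv):
    p=vision.camera_params(cam)
    K=np.array([[p["fx"],0,p["cx"]],[0,p["fy"],p["cy"]],[0,0,1]])
    n=cv2.undistortPoints(np.array([[uv]],float),K,np.array(p["distortion"],float))[0,0]
    T=np.array(p["world_from_camera"]) if "world_from_camera" in p else None
    if T is None:
        from scipy.spatial.transform import Rotation as R
        s=sensors.get_state(); W=np.eye(4);W[:3,:3]=R.from_quat(s["tool_rot"]).as_matrix();W[:3,3]=s["position"]
        T=W@np.array(p["T_tool_cam"])
    return T[:3,3],T[:3,:3]@np.array([n[0],-n[1],-1.])
def atz(cam,uv,z):
    o,d=ray(cam,uv); return o+d*(z-o[2])/d[2]
E
```

```text
(no output)
```

View pics/top0c.png

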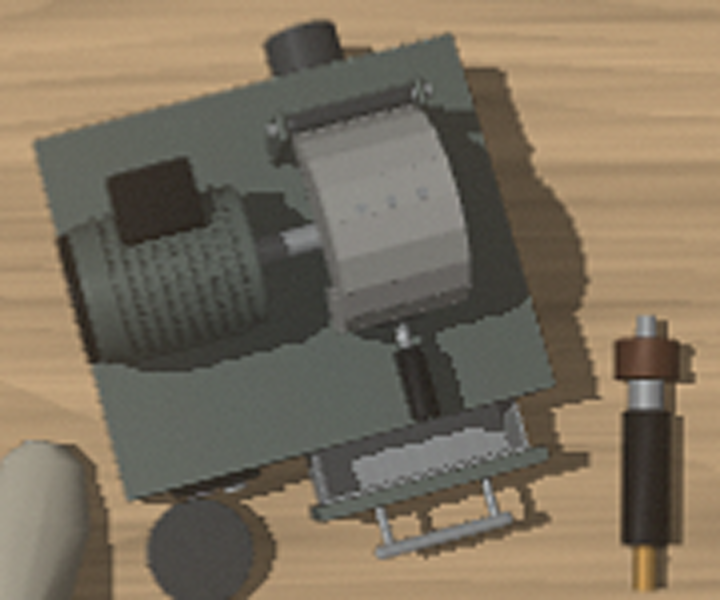

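The crop shows base-top corners at (35,142), (452,33), (553,384), (130,497); pull bar ends (380,552)–(508,517); grip from (405,347) to (427,415); tin centred (203,550).

Run:
```python
from h import *
f=lambda u,v,z: atz("top",(290+u/4-.4,115+v/4-.4),z)
C=np.array([f(35,142,.095),f(452,33,.095),f(553,384,.095),f(130,497,.095)])[:,:2]
M=np.array([[.15,.17],[.15,-.17],[-.15,-.17],[-.15,.17]])
c=C.mean(0); H=(M.T@(C-c)); a=np.arctan2(H[0,1]-H[1,0],H[0,0]+H[1,1])
print("machine",c,"yaw deg",np.degrees(a))
Rm=np.array([[np.cos(a),-np.sin(a)],[np.sin(a),np.cos(a)]])
print("resid",(C-c-M@Rm.T)*1000)
tm=lambda p:(np.array(p)[:2]-c)@Rm
for n,u,v,z in [("pullA",380,550,.073),("pullB",508,517,.073),("gripfront",427,415,.14),("gripback",405,347,.14),("tin",203,550,.03),("sandtop",645,330,.03),("panelL",315,515,.08),("panelR",548,455,.08)]:
    p=f(u,v,z);print(n,p.round(3),"mach",tm(p).round(3))
for n,m in [("pullhome",(-.185,-.06)),("grip",None)]:
    if m: print(n,c+Rm@np.array(m))
```

```text
machine [ 0.68549711 -0.06278572] yaw deg 13.586450062337258
resid [[-7.90221452 -3.58616219]
 [-7.55954897 -0.44509547]
 [ 6.77771567  4.75549336]
 [ 8.68404783 -0.72423571]]
pullA [ 0.463 -0.124  0.073] mach [-0.23  -0.008]
pullB [ 0.486 -0.224  0.073] mach [-0.232 -0.11 ]
gripfront [ 0.563 -0.153  0.14 ] mach [-0.141 -0.058]
gripback [ 0.613 -0.138  0.14 ] mach [-0.088 -0.056]
tin [0.466 0.011 0.03 ] mach [-0.197  0.123]
sandtop [ 0.633 -0.353  0.03 ] mach [-0.119 -0.27 ]
panelL [ 0.491 -0.074  0.08 ] mach [-0.191  0.034]
panelR [ 0.533 -0.256  0.08 ] mach [-0.194 -0.152]
pullhome [ 0.51976878 -0.16456548]
```

```bash
python3 -m creep '[{"offset":[0.3,-0.93,0.2],"twist":[0,0,0.155],"hand":1},{"offset":[0.3,-0.93,0.2],"twist":[0,0,0.155],"hand":1},{"offset":[0.3,-0.93,0.2],"twist":[0,0,0.155],"hand":1},{"offset":[0.3,-0.93,0.2],"twist":[0,0,0.155],"hand":1},{"offset":[0.3,-0.93,0.2],"twist":[0,0,0.155],"hand":1},{"offset":[0.3,-0.93,0.2],"twist":[0,0,0.155],"hand":1},{"offset":[0.3,-0.93,0.2],"twist":[0,0,0.155],"hand":1},{"offset":[0.3,-0.93,0.2],"twist":[0,0,0.155],"hand":1},{"offset":[0.3,-0.93,0.2],"twist":[0,0,0.155],"hand":1},{"offset":[0.3,-0.93,0.2],"twist":[0,0,0.155],"hand":1}]' 20
python3 -m creep '[{"offset":[0.3,-0.93,0],"twist":[0.039,-0.162,0],"hand":1},{"offset":[0.3,-0.93,0],"twist":[0.039,-0.162,0],"hand":1},{"offset":[0.3,-0.93,0],"twist":[0.039,-0.162,0],"hand":1},{"offset":[0.3,-0.93,0],"twist":[0.039,-0.162,0],"hand":1},{"offset":[0.3,-0.93,0],"twist":[0.039,-0.162,0],"hand":1},{"offset":[0.3,-0.93,0],"twist":[0.039,-0.162,0],"hand":1},{"offset":[0.3,-0.93,0],"twist":[0.039,-0.162,0],"hand":1},{"offset":[0.3,-0.93,0],"twist":[0.039,-0.162,0],"hand":1},{"offset":[0.3,-0.93,0],"twist":[0.039,-0.162,0],"hand":1},{"offset":[0.3,-0.93,0],"twist":[0.039,-0.162,0],"hand":1}]'
```

```text
time_s: 1.83
position: [0.2385, 0.3027, 0.255]
tool_rot: [-0.118, 0.993, 0.001, 0.0]
wrist_force: [0.2, 0.2, -0.5]
opening: 0.0247
finger_force: 0.0
time_s: 2.67
position: [0.4126, 0.0622, 0.2939]
tool_rot: [-0.116, 0.964, 0.032, 0.239]
wrist_force: [0.6, -0.1, -0.8]
opening: 0.0005
finger_force: 0.0
```

```bash
python3 -m creep '[{"offset":[0,-0.84,-0.3],"twist":[0,0,0],"hand":1},{"offset":[0,-0.84,-0.3],"twist":[0,0,0],"hand":1},{"offset":[0,-0.84,-0.3],"twist":[0,0,0],"hand":1},{"offset":[0,-0.84,-0.3],"twist":[0,0,0],"hand":1},{"offset":[0,-0.84,-0.3],"twist":[0,0,0],"hand":1},{"offset":[0,-0.84,-0.3],"twist":[0,0,0],"hand":1},{"offset":[0,-0.84,-0.3],"twist":[0,0,0],"hand":1},{"offset":[0,-0.84,-0.3],"twist":[0,0,0],"hand":1},{"offset":[0,-0.84,-0.3],"twist":[0,0,0],"hand":1},{"offset":[0,-0.84,-0.3],"twist":[0,0,0],"hand":1}]'
python3 - <<'E'
from h import *
print(sensors.get_state()["qpos"])
cv2.imwrite("pics/w1.png",vision.read_camera("wrist"))
for l in ("drawer_pull","guard_grip","tin"): print(l,vision.recognise(l,"wrist")[:2])
E
```

```text
time_s: 3.5
position: [0.4126, -0.1884, 0.205]
tool_rot: [-0.116, 0.963, 0.032, 0.24]
wrist_force: [-0.3, 0.3, 0.6]
opening: 0.0006
finger_force: 0.0
[-0.86917815 -0.65578697  1.90343103  0.43852722  1.6575402  -2.58868295]
drawer_pull [{'xyz': [0.5107, -0.1619, 0.0561], 'p': 0.67}]
guard_grip [{'xyz': [0.6704, -0.1214, 0.213], 'p': 0.49}]
tin [{'xyz': [0.4569, 0.0047, 0.0301], 'p': 0.95}, {'xyz': [0.5651, -0.0835, 0.0879], 'p': 0.19}]
```

View pics/w1.png

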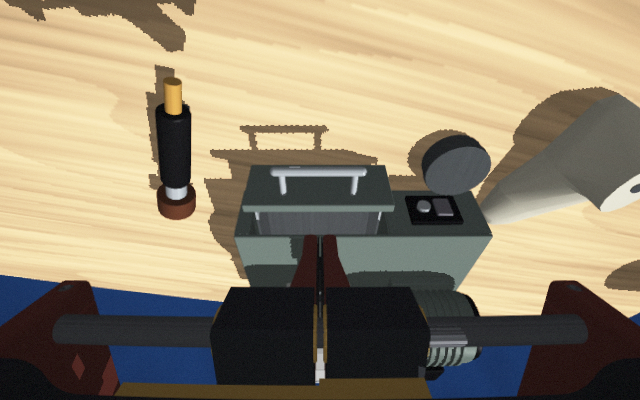

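The wrist view (camera on the machine side) shows the pull bar at (319,173), tin (457,163), sander (175,150), and the closed fingers ahead of the drawer. Joint 6 is near its limit, so I'll take the half-turn equivalent.

```bash
for k in 1; do :; done
python3 -m creep '[{"offset":[0,0,0],"twist":[0.162,0.039,-0.289],"hand":1},{"offset":[0,0,0],"twist":[0.162,0.039,-0.289],"hand":1},{"offset":[0,0,0],"twist":[0.162,0.039,-0.289],"hand":1},{"offset":[0,0,0],"twist":[0.162,0.039,-0.289],"hand":1},{"offset":[0,0,0],"twist":[0.162,0.039,-0.289],"hand":1},{"offset":[0,0,0],"twist":[0.162,0.039,-0.289],"hand":1},{"offset":[0,0,0],"twist":[0.162,0.039,-0.289],"hand":1},{"offset":[0,0,0],"twist":[0.162,0.039,-0.289],"hand":1},{"offset":[0,0,0],"twist":[0.162,0.039,-0.289],"hand":1},{"offset":[0,0,0],"twist":[0.162,0.039,-0.289],"hand":1}]'
python3 -m creep '[{"offset":[0,0,0],"twist":[0.162,0.039,-0.289],"hand":1},{"offset":[0,0,0],"twist":[0.162,0.039,-0.289],"hand":1},{"offset":[0,0,0],"twist":[0.162,0.039,-0.289],"hand":1},{"offset":[0,0,0],"twist":[0.162,0.039,-0.289],"hand":1},{"offset":[0,0,0],"twist":[0.162,0.039,-0.289],"hand":1},{"offset":[0,0,0],"twist":[0.162,0.039,-0.289],"hand":1},{"offset":[0,0,0],"twist":[0.162,0.039,-0.289],"hand":1},{"offset":[0,0,0],"twist":[0.162,0.039,-0.289],"hand":1},{"offset":[0,0,0],"twist":[0.162,0.039,-0.289],"hand":1},{"offset":[0,0,0],"twist":[0.162,0.039,-0.289],"hand":1}]'
python3 -m creep '[{"offset":[0,0,0],"twist":[0.162,0.039,-0.289],"hand":1},{"offset":[0,0,0],"twist":[0.162,0.039,-0.289],"hand":1},{"offset":[0,0,0],"twist":[0.162,0.039,-0.289],"hand":1},{"offset":[0,0,0],"twist":[0.162,0.039,-0.289],"hand":1},{"offset":[0,0,0],"twist":[0.162,0.039,-0.289],"hand":1},{"offset":[0,0,0],"twist":[0.162,0.039,-0.289],"hand":1},{"offset":[0,0,0],"twist":[0.162,0.039,-0.289],"hand":1},{"offset":[0,0,0],"twist":[0.162,0.039,-0.289],"hand":1},{"offset":[0,0,0],"twist":[0.162,0.039,-0.289],"hand":1},{"offset":[0,0,0],"twist":[0.162,0.039,-0.289],"hand":1}]'
python3 - <<'E'
from h import *
from scipy.spatial.transform import Rotation as R
s=sensors.get_state();print(s["qpos"],R.from_quat(s["tool_rot"]).as_matrix().round(3))
cv2.imwrite("pics/w2.png",vision.read_camera("wrist"))
print(np.array(vision.camera_params("wrist")["T_tool_cam"]).round(3))
for l in ("drawer_pull","guard_grip","tin"): print(l,vision.recognise(l,"wrist")[:2])
E
```

```text
time_s: 4.53
position: [0.4121, -0.189, 0.2056]
tool_rot: [0.378, 0.891, 0.164, 0.193]
wrist_force: [0.6, 0.6, -0.4]
opening: 0.0004
finger_force: 0.0
time_s: 5.37
position: [0.412, -0.1892, 0.2055]
tool_rot: [0.769, 0.58, 0.252, 0.094]
wrist_force: [1.1, -0.1, -0.2]
opening: 0.0006
finger_force: 0.0
time_s: 6.2
position: [0.412, -0.1893, 0.2054]
tool_rot: [0.955, 0.113, 0.274, -0.03]
wrist_force: [-0.3, 0.6, 0.2]
opening: 0.0004
finger_force: 0.0
[-0.92858365 -0.70938459  1.9569048   0.50635169  1.63756154  0.50741702] [[ 0.825  0.232  0.516]
 [ 0.2   -0.973  0.119]
 [ 0.529  0.005 -0.849]]
[[ 0.     0.951  0.308  0.084]
 [ 1.    -0.     0.001 -0.001]
 [ 0.001  0.308 -0.951 -0.189]
 [ 0.     0.     0.     1.   ]]
drawer_pull [{'xyz': [0.524, -0.1616, 0.0421], 'p': 0.55}, {'xyz': [0.6316, -0.1386, 0.1471], 'p': 0.16}]
guard_grip [{'xyz': [0.63, -0.1404, 0.1472], 'p': 0.78}]
tin [{'xyz': [0.4629, 0.0045, 0.0333], 'p': 0.59}]
```

View pics/w2.png

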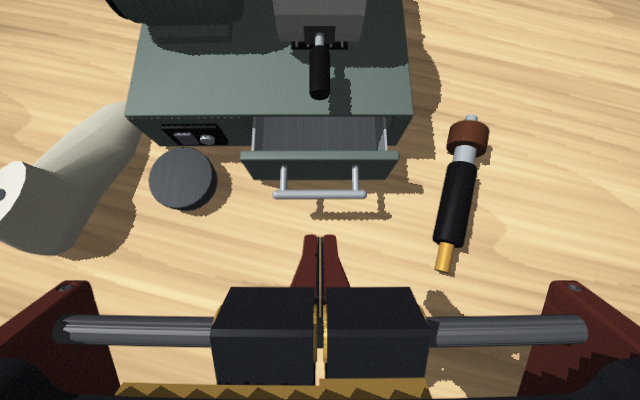

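Good view: pull bar from (275,195) to (365,194), grip handle from (319,48) to (319,97), base front top edge from (126,116) to (411,113), panel top edge (242,154)–(397,152).

Run:
```python
from h import *
a=np.radians(13.6);Rm=np.array([[np.cos(a),-np.sin(a)],[np.sin(a),np.cos(a)]])
P={}
for n,u,v,z in [("bL",126,116,.095),("bR",411,113,.095),("pL",275,194,.07),("pR",365,194,.07),("panL",242,154,.08),("panR",397,152,.08),("gfront",319,97,.133),("gback",320,52,.137),("hoodfront",320,40,.135),("tin",183,178,.03)]:
    p=atz("wrist",(u,v),z);P[n]=p[:2];print(n,p.round(4),"rot",(Rm.T@p[:2]).round(4))
for x,y in(("bR","bL"),("pR","pL"),("panR","panL")):
    d=P[y]-P[x];print(np.linalg.norm(d),np.degrees(np.arctan2(-d[0],d[1])))
s=sensors.get_state();print("tcp rot",Rm.T@s["position"][:2])
```

```text
bL [0.5048 0.0652 0.095 ] rot [ 0.506  -0.0553]
bR [ 0.5855 -0.2564  0.095 ] rot [ 0.5088 -0.3869]
pL [ 0.4606 -0.1246  0.07  ] rot [ 0.4184 -0.2294]
pR [ 0.485  -0.2259  0.07  ] rot [ 0.4183 -0.3336]
panL [ 0.4957 -0.0763  0.08  ] rot [ 0.4639 -0.1907]
panR [ 0.5407 -0.2514  0.08  ] rot [ 0.4664 -0.3715]
gfront [ 0.5566 -0.1537  0.133 ] rot [ 0.5049 -0.2802]
gback [ 0.6073 -0.1426  0.137 ] rot [ 0.5567 -0.2814]
hoodfront [ 0.6241 -0.1385  0.135 ] rot [ 0.574  -0.2814]
tin [0.4622 0.0077 0.03  ] rot [ 0.451  -0.1012]
0.33162404200996126 14.073606614078416
0.10420323820070278 13.567600047015357
0.18078084408371348 14.401112810657448
tcp rot [ 0.3557484  -0.28109416]
```

```bash
python3 -m creep '[{"offset":[0.065,0.016,-0.53],"twist":[0,0,0],"hand":1},{"offset":[0.065,0.016,-0.53],"twist":[0,0,0],"hand":1},{"offset":[0.065,0.016,-0.53],"twist":[0,0,0],"hand":1},{"offset":[0.065,0.016,-0.53],"twist":[0,0,0],"hand":1},{"offset":[0.065,0.016,-0.53],"twist":[0,0,0],"hand":1},{"offset":[0.065,0.016,-0.53],"twist":[0,0,0],"hand":1},{"offset":[0.065,0.016,-0.53],"twist":[0,0,0],"hand":1},{"offset":[0.065,0.016,-0.53],"twist":[0,0,0],"hand":1},{"offset":[0.065,0.016,-0.53],"twist":[0,0,0],"hand":1},{"offset":[0.065,0.016,-0.53],"twist":[0,0,0],"hand":1}]'; python3 -c "
from h import *
s=sensors.get_state();print(s['qpos'],s['wrist_force'])"
```

```text
time_s: 7.23
position: [0.432, -0.1859, 0.0485]
tool_rot: [0.955, 0.112, 0.274, -0.029]
wrist_force: [0.4, -0.6, -0.5]
opening: 0.0004
finger_force: 0.0
[-0.87352069 -0.67539969  2.21562874  0.50390959  1.35194723  0.41441007] [ 0.39876807 -0.62224127 -0.50189221]
```

```bash
python3 -m creep '[{"offset":[0.03,0.007,0],"twist":[0,0,0],"hand":1},{"offset":[0.06,0.015,0],"twist":[0,0,0],"hand":1},{"offset":[0.09,0.022,0],"twist":[0,0,0],"hand":1},{"offset":[0.12,0.029,0],"twist":[0,0,0],"hand":1},{"offset":[0.15,0.037,0],"twist":[0,0,0],"hand":1},{"offset":[0.18,0.044,0],"twist":[0,0,0],"hand":1},{"offset":[0.205,0.05,0],"twist":[0,0,0],"hand":1},{"offset":[0.23,0.056,0],"twist":[0,0,0],"hand":1},{"offset":[0.25,0.061,0],"twist":[0,0,0],"hand":1},{"offset":[0.265,0.065,0],"twist":[0,0,0],"hand":1}]'
```

```text
time_s: 8.07
position: [0.5112, -0.1651, 0.0459]
tool_rot: [0.955, 0.112, 0.273, -0.03]
wrist_force: [-3.1, 0.2, 3.2]
opening: 0.0004
finger_force: 2.3
```

```bash
python3 -m creep '[{"offset":[0.005,0.001,0],"twist":[0,0,0],"hand":1},{"offset":[0.01,0.002,0],"twist":[0,0,0],"hand":1},{"offset":[0.015,0.004,0],"twist":[0,0,0],"hand":1},{"offset":[0.02,0.005,0],"twist":[0,0,0],"hand":1},{"offset":[0.025,0.006,0],"twist":[0,0,0],"hand":1},{"offset":[0.03,0.007,0],"twist":[0,0,0],"hand":1},{"offset":[0.03,0.007,0],"twist":[0,0,0],"hand":1},{"offset":[0.03,0.007,0],"twist":[0,0,0],"hand":1},{"offset":[0.03,0.007,0],"twist":[0,0,0],"hand":1},{"offset":[0.03,0.007,0],"twist":[0,0,0],"hand":1}]'
```

```text
time_s: 8.9
position: [0.5197, -0.1634, 0.0459]
tool_rot: [0.955, 0.112, 0.273, -0.03]
wrist_force: [0.3, -0.4, -0.1]
opening: 0.0006
finger_force: 0.0
```

The force fell to zero, so the catch probably drew the drawer in. I'll press a little further to confirm the stop, then back off and look.

```bash
python3 -m creep '[{"offset":[0.005,0.001,0],"twist":[0,0,0],"hand":1},{"offset":[0.01,0.002,0],"twist":[0,0,0],"hand":1},{"offset":[0.015,0.004,0],"twist":[0,0,0],"hand":1},{"offset":[0.02,0.005,0],"twist":[0,0,0],"hand":1},{"offset":[0.02,0.005,0],"twist":[0,0,0],"hand":1},{"offset":[0.02,0.005,0],"twist":[0,0,0],"hand":1},{"offset":[0.02,0.005,0],"twist":[0,0,0],"hand":1},{"offset":[0.02,0.005,0],"twist":[0,0,0],"hand":1},{"offset":[0.02,0.005,0],"twist":[0,0,0],"hand":1},{"offset":[0.02,0.005,0],"twist":[0,0,0],"hand":1}]'
```

```text
time_s: 9.73
position: [0.5216, -0.1632, 0.0452]
tool_rot: [0.956, 0.113, 0.269, -0.03]
wrist_force: [-39.7, -3.6, 18.5]
opening: 0.0
finger_force: 18.0
```

```bash
python3 -m creep '[{"offset":[-0.11,-0.027,0],"twist":[0,0,0],"hand":1},{"offset":[-0.22,-0.055,0],"twist":[0,0,0],"hand":1},{"offset":[-0.22,-0.055,0.14],"twist":[0,0,0],"hand":0.3},{"offset":[-0.22,-0.055,0.28],"twist":[0,0,0],"hand":0.3},{"offset":[-0.22,-0.055,0.42],"twist":[0.008,-0.036,0],"hand":0.3},{"offset":[-0.22,-0.055,0.55],"twist":[0.018,-0.075,0],"hand":0.3},{"offset":[-0.22,-0.055,0.6],"twist":[0.027,-0.112,0],"hand":0.3},{"offset":[-0.22,-0.055,0.6],"twist":[0.039,-0.162,0],"hand":0.3},{"offset":[-0.22,-0.055,0.6],"twist":[0.039,-0.162,0],"hand":0.3},{"offset":[-0.22,-0.055,0.6],"twist":[0.039,-0.162,0],"hand":0.3}]'
python3 - <<'E'
from h import *
from scipy.spatial.transform import Rotation as R
s=sensors.get_state();print(s["qpos"],R.from_quat(s["tool_rot"]).as_matrix().round(3))
cv2.imwrite("pics/w3.png",vision.read_camera("wrist"))
for l in ("drawer_pull","guard_grip"): print(l,vision.recognise(l,"wrist")[:2])
E
```

```text
time_s: 10.57
position: [0.4587, -0.1792, 0.223]
tool_rot: [0.852, 0.096, 0.511, -0.06]
wrist_force: [-0.1, 0.0, -0.7]
opening: 0.05
finger_force: 0.0
[-1.20289039 -0.85381723  2.25564616  1.06455849  1.52926597  0.21792932] [[ 0.459  0.225  0.859]
 [ 0.103 -0.974  0.2  ]
 [ 0.882 -0.003 -0.471]]
drawer_pull []
guard_grip [{'xyz': [0.6457, -0.134, 0.1874], 'p': 0.82}]
```

View pics/w3.png

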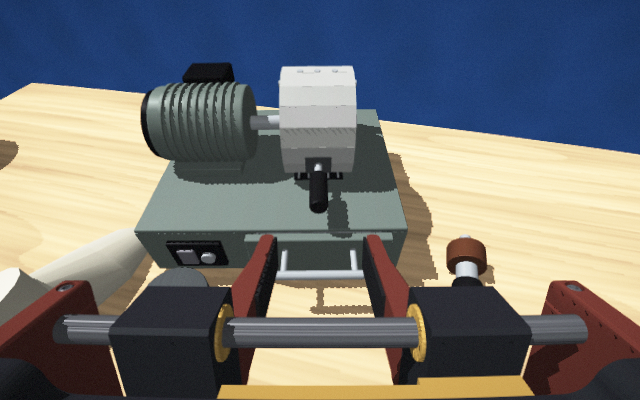

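The drawer's panel now sits flush against the base (top edge (245–393,237)); the grip runs from (317,172) to (318,212), between the open fingers.

Run:
```python
from h import *
a=np.radians(13.7);Rm=np.array([[np.cos(a),-np.sin(a)],[np.sin(a),np.cos(a)]])
for n,u,v,z in [("gfront",318,212,.128),("gmid",318,192,.14),("gback",317,173,.142),("bL",135,231,.095),("bR",407,228,.095),("pullmid",319,274,.07),("panL",245,237,.08),("panR",393,236,.08)]:
    p=atz("wrist",(u,v),z);print(n,p.round(4),(Rm.T@p[:2]).round(4))
s=sensors.get_state();print(s["position"],Rm.T@s["position"][:2])
g=Rm@np.array([.531,-.281]);d=np.array([.859,.2,-.471])
t=np.r_[g,.133]+.019*d;print("grip",g,"tcp",t,"off",(t-s["position"])/.3)
```

```text
gfront [ 0.5615 -0.152   0.128 ] [ 0.5096 -0.2806]
gmid [ 0.5816 -0.1472  0.14  ] [ 0.5302 -0.2807]
gback [ 0.6118 -0.1387  0.142 ] [ 0.5615 -0.2796]
bL [0.5066 0.0683 0.095 ] [ 0.5084 -0.0537]
bR [ 0.5896 -0.2586  0.095 ] [ 0.5116 -0.3909]
pullmid [ 0.5164 -0.1639  0.07  ] [ 0.4629 -0.2815]
panL [ 0.5403 -0.0618  0.08  ] [ 0.5103 -0.188 ]
panR [ 0.5852 -0.2443  0.08  ] [ 0.5107 -0.3759]
[ 0.4599665  -0.17851721  0.22690324] [ 0.40460037 -0.28237585]
grip [ 0.5824441  -0.14724425] tcp [ 0.5987651  -0.14344425  0.124051  ] off [ 0.46266199  0.11690987 -0.34284081]
```

```bash
python3 -m creep '[{"offset":[0.06,0.015,-0.04],"twist":[0,0,0],"hand":0.3},{"offset":[0.12,0.03,-0.09],"twist":[0,0,0],"hand":0.3},{"offset":[0.18,0.045,-0.135],"twist":[0,0,0],"hand":0.3},{"offset":[0.24,0.06,-0.18],"twist":[0,0,0],"hand":0.3},{"offset":[0.3,0.075,-0.225],"twist":[0,0,0],"hand":0.3},{"offset":[0.36,0.09,-0.27],"twist":[0,0,0],"hand":0.3},{"offset":[0.42,0.105,-0.31],"twist":[0,0,0],"hand":0.3},{"offset":[0.46,0.115,-0.34],"twist":[0,0,0],"hand":0.3},{"offset":[0.46,0.115,-0.34],"twist":[0,0,0],"hand":0.3},{"offset":[0.46,0.115,-0.34],"twist":[0,0,0],"hand":0.3}]'
python3 - <<'E'
from h import *
from scipy.spatial.transform import Rotation as R
s=sensors.get_state();print(s["qpos"],R.from_quat(s["tool_rot"]).as_matrix().round(3))
cv2.imwrite("pics/w4.png",vision.read_camera("wrist"))
E
```

```text
time_s: 11.55
position: [0.5986, -0.1423, 0.1245]
tool_rot: [0.852, 0.101, 0.511, -0.06]
wrist_force: [0.7, -0.2, -0.2]
opening: 0.0613
finger_force: 0.0
[-0.77029833 -0.53053546  2.24587097  1.07953928  1.00490066  0.14541594] [[ 0.458  0.233  0.858]
 [ 0.11  -0.973  0.205]
 [ 0.882  0.001 -0.471]]
```

View pics/w4.png

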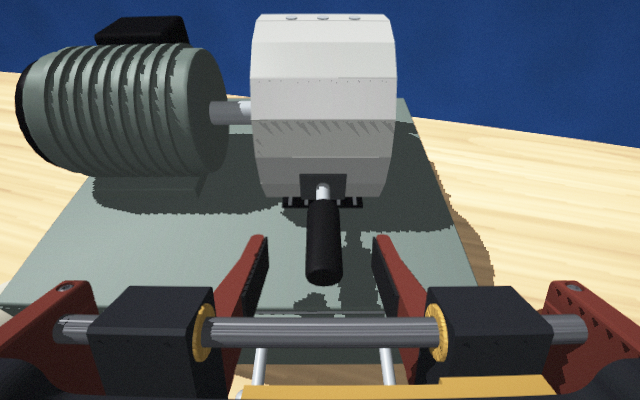

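The handle, (323,200)–(323,285), lies between the fingertips at (262,237) and (378,237). Closing now.

```bash
python3 -m creep '[{"offset":[0,0,0],"twist":[0,0,0],"hand":1},{"offset":[0,0,0],"twist":[0,0,0],"hand":1},{"offset":[0,0,0],"twist":[0,0,0],"hand":1},{"offset":[0,0,0],"twist":[0,0,0],"hand":1},{"offset":[0,0,0],"twist":[0,0,0],"hand":1},{"offset":[0,0,0],"twist":[0,0,0],"hand":1},{"offset":[0,0,0],"twist":[0,0,0],"hand":1},{"offset":[0,0,0],"twist":[0,0,0],"hand":1},{"offset":[0,0,0],"twist":[0,0,0],"hand":1},{"offset":[0,0,0],"twist":[0,0,0],"hand":1}]' 40
python3 - <<'E'
# TCP offsets along the arc about the hinge, from current pose
from h import *
from scipy.spatial.transform import Rotation as R
a=np.radians(13.7);ey=np.array([-np.sin(a),np.cos(a),0]);ex=np.array([np.cos(a),np.sin(a),0])
s=sensors.get_state();p=s["position"];d=R.from_quat(s["tool_rot"]).as_matrix()[:,2]
g=p-.019*d;print("grasp",g,s["wrist_force"])
hg=ex*(.531+.202)+ey*(-.281)+np.array([0,0,.172])
prev=p;
for th in range(5,65,5):
    Q=R.from_rotvec(np.radians(th)*ey).as_matrix();q=hg+Q@(p-hg)
    print(th,((q-p)/.3).round(3),"from30",((q-(hg+R.from_rotvec(np.radians(30)*ey).as_matrix()@(p-hg)))/.3).round(3),"tw",(th/180*ey).round(4))
E
```

```text
time_s: 12.43
position: [0.5979, -0.1449, 0.1242]
tool_rot: [0.852, 0.099, 0.511, -0.058]
wrist_force: [-0.8, -4.9, -0.6]
opening: 0.0204
finger_force: 40.0
grasp [ 0.58153351 -0.14868402  0.13311038] [-0.76033038 -4.88710768 -0.57069003]
5 [-0.011 -0.003  0.055] from30 [-0.015 -0.004 -0.277] tw [-0.0066  0.027   0.    ]
10 [-0.018 -0.004  0.11 ] from30 [-0.021 -0.005 -0.222] tw [-0.0132  0.054   0.    ]
15 [-0.02  -0.005  0.166] from30 [-0.023 -0.006 -0.166] tw [-0.0197  0.081   0.    ]
20 [-0.017 -0.004  0.222] from30 [-0.02  -0.005 -0.11 ] tw [-0.0263  0.1079  0.    ]
25 [-0.009 -0.002  0.278] from30 [-0.012 -0.003 -0.055] tw [-0.0329  0.1349  0.    ]
30 [0.003 0.001 0.332] from30 [0. 0. 0.] tw [-0.0395  0.1619  0.    ]
35 [0.02  0.005 0.385] from30 [0.017 0.004 0.053] tw [-0.0461  0.1889  0.    ]
40 [0.042 0.01  0.437] from30 [0.038 0.009 0.105] tw [-0.0526  0.2159  0.    ]
45 [0.067 0.016 0.486] from30 [0.064 0.016 0.154] tw [-0.0592  0.2429  0.    ]
50 [0.097 0.024 0.533] from30 [0.094 0.023 0.201] tw [-0.0658  0.2699  0.    ]
55 [0.131 0.032 0.577] from30 [0.127 0.031 0.245] tw [-0.0724  0.2969  0.    ]
60 [0.168 0.041 0.618] from30 [0.164 0.04  0.286] tw [-0.0789  0.3238  0.    ]
```

```bash
python3 -m creep '[{"offset":[-0.007,-0.002,0.033],"twist":[-0.004,0.016,0],"hand":1},{"offset":[-0.013,-0.003,0.066],"twist":[-0.008,0.032,0],"hand":1},{"offset":[-0.017,-0.004,0.099],"twist":[-0.012,0.049,0],"hand":1},{"offset":[-0.019,-0.005,0.132],"twist":[-0.016,0.065,0],"hand":1},{"offset":[-0.02,-0.005,0.166],"twist":[-0.02,0.081,0],"hand":1},{"offset":[-0.018,-0.004,0.2],"twist":[-0.024,0.097,0],"hand":1},{"offset":[-0.016,-0.004,0.233],"twist":[-0.028,0.113,0],"hand":1},{"offset":[-0.011,-0.003,0.266],"twist":[-0.032,0.13,0],"hand":1},{"offset":[-0.005,-0.001,0.299],"twist":[-0.036,0.146,0],"hand":1},{"offset":[0.003,0.001,0.332],"twist":[-0.04,0.162,0],"hand":1}]' 45
python3 -c "
from h import *
s=sensors.get_state();print(s['qpos'],s['wrist_torque'])"
```

```text
time_s: 13.27
position: [0.5978, -0.1449, 0.2228]
tool_rot: [0.956, 0.112, 0.27, -0.027]
wrist_force: [0.3, -6.2, -1.9]
opening: 0.021
finger_force: 45.3
[-0.50986875 -0.32956078  1.6677186   0.36204926  1.38620701  0.8355939 ] [-1.03002611  0.52332725  0.07334583]
```

Forces are low and it tracks well, so on to 60° (second half of the arc).

```bash
python3 -m creep '[{"offset":[0.009,0.002,0.032],"twist":[-0.004,0.016,0],"hand":1},{"offset":[0.02,0.005,0.064],"twist":[-0.008,0.032,0],"hand":1},{"offset":[0.034,0.008,0.095],"twist":[-0.012,0.049,0],"hand":1},{"offset":[0.048,0.012,0.125],"twist":[-0.016,0.065,0],"hand":1},{"offset":[0.064,0.016,0.154],"twist":[-0.02,0.081,0],"hand":1},{"offset":[0.082,0.02,0.182],"twist":[-0.024,0.097,0],"hand":1},{"offset":[0.1,0.024,0.21],"twist":[-0.028,0.113,0],"hand":1},{"offset":[0.12,0.03,0.236],"twist":[-0.032,0.13,0],"hand":1},{"offset":[0.142,0.035,0.262],"twist":[-0.036,0.146,0],"hand":1},{"offset":[0.164,0.04,0.286],"twist":[-0.04,0.162,0],"hand":1}]'
python3 -m creep '[{"offset":[0,0,0],"twist":[0,0,0],"hand":1},{"offset":[0,0,0],"twist":[0,0,0],"hand":1},{"offset":[0,0,0],"twist":[0,0,0],"hand":1},{"offset":[0,0,0],"twist":[0,0,0],"hand":1},{"offset":[0,0,0],"twist":[0,0,0],"hand":1},{"offset":[0,0,0],"twist":[0,0,0],"hand":1},{"offset":[0,0,0],"twist":[0,0,0],"hand":1},{"offset":[0,0,0],"twist":[0,0,0],"hand":1},{"offset":[0,0,0],"twist":[0,0,0],"hand":1},{"offset":[0,0,0],"twist":[0,0,0],"hand":1}]'
python3 - <<'E'
from h import *
from scipy.spatial.transform import Rotation as R
a=np.radians(13.7);ex=np.array([np.cos(a),np.sin(a),0])
s=sensors.get_state();d=R.from_quat(s["tool_rot"]).as_matrix()[:,2];g=s["position"]-.019*d
dx=g@ex-.733;dz=g[2]-.172
print("angle",np.degrees(np.arctan2(dz,-dx)-np.arctan2(-.039,.202)),"r",np.hypot(dx,dz),"tool",d,s["wrist_force"],s["joint_velocities"].round(3))
i=vision.read_camera("scene")[80:300,140:380];cv2.imwrite("pics/s5.png",cv2.resize(i,None,fx=2.5,fy=2.5))
cv2.imwrite("pics/w5.png",vision.read_camera("wrist"))
E
```

```text
time_s: 14.1
position: [0.6468, -0.1331, 0.3103]
tool_rot: [0.993, 0.117, 0.014, 0.004]
wrist_force: [-2.7, -8.4, 2.1]
opening: 0.0207
finger_force: 44.9
time_s: 14.93
position: [0.6476, -0.1328, 0.3081]
tool_rot: [0.993, 0.118, 0.015, 0.004]
wrist_force: [0.0, -5.6, -2.4]
opening: 0.0196
finger_force: 45.1
angle 59.7213827353465 r 0.2061553363415796 tool [ 0.0312311  -0.00368178 -0.99950541] [ 0.03025015 -5.59820115 -2.35479128] [-0.001 -0.     0.     0.001 -0.     0.   ]
```

View pics/s5.png

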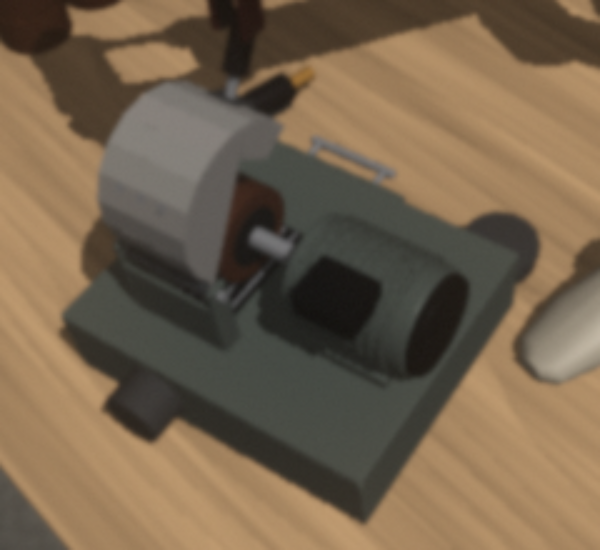

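View pics/w5.png

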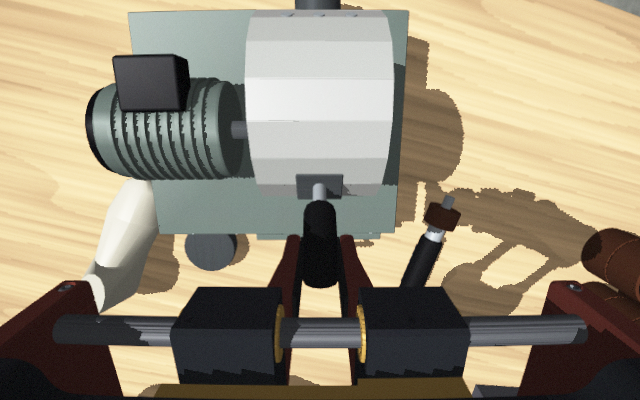

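The scene crop shows the hood standing well open with its handle held at (232,90), and the drawer pull tight to the base at (350,158). The wrist view shows the handle at (320,245) firmly between the pads. Hinge geometry gives 59.7°. I'll hold a little longer, then hand in.

```bash
python3 -m creep '[{"offset":[0,0,0],"twist":[0,0,0],"hand":1},{"offset":[0,0,0],"twist":[0,0,0],"hand":1},{"offset":[0,0,0],"twist":[0,0,0],"hand":1},{"offset":[0,0,0],"twist":[0,0,0],"hand":1},{"offset":[0,0,0],"twist":[0,0,0],"hand":1},{"offset":[0,0,0],"twist":[0,0,0],"hand":1},{"offset":[0,0,0],"twist":[0,0,0],"hand":1},{"offset":[0,0,0],"twist":[0,0,0],"hand":1},{"offset":[0,0,0],"twist":[0,0,0],"hand":1},{"offset":[0,0,0],"twist":[0,0,0],"hand":1}]' && python3 -c "
from rig import ticket
print(ticket.sign_off())"
```

```text
time_s: 15.87
position: [0.6476, -0.1328, 0.3081]
tool_rot: [0.993, 0.118, 0.015, 0.004]
wrist_force: [-0.7, -6.5, -2.2]
opening: 0.02
finger_force: 45.1
the job is handed in; nothing more can be done
None
```

The dust drawer is fully home past its catch, and the guard is held steady by its grip at about 60° (59.7° worked out from the arm's pose); I handed the job in at about 16 s, and no verdict came back.

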